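# Unlatch the crevice tool from the docked hand vacuum and clip it into its caddy

## Robot

A 6-joint arm with a two-finger parallel gripper is mounted at the origin on a cart in front of the work surface, level with it; the furniture and walls round the work are solid. World frame = base frame: x ahead of the robot, y to its left, z up, the work surface at z = 0. Lengths are in m, angles in rad, forces in N, time in s.
With the tool pointing down it reaches from about 0.35 to 0.975 m from the base axis. Payload 4.9 kg.
Tool frame: the origin (TCP) lies between the finger pads, 19 mm behind the fingertips; this is the grasp point; z points along the fingers, y is the line along which they close (so a half turn about z gives the same grasp; the last joint's range is limited). The gripper opens to 85 mm and grips with 20 to 120 N. Pads are 22 mm wide; open, the fingers measure 114 mm over their backs; the gripper's body (76 mm by 85 mm) begins 54 mm behind the grasp point. The pads swing forward as they close: fully open they stand 13 mm farther back than shut.
Start: joints at [-1.334, 0.053, 1.613, -0, 1.476, -0.119], TCP at [0.218, -0.586, 0.25] pointing down, gripper open.
Joint ranges: [-3.01, 3.01], [-1.01, 2.22], [0.06, 2.58], [-1.02, 4.17], [0.09, 2.62], [-3.14, 3.14]. Speed limits (rad/s): [2.57, 2.57, 3.14, 3.14, 3.14, 3.14].

## Interface

Orientations are given as a unit quaternion [w, x, y, z].
In Python, from plant import state, grab_frame, get_calibration, job gives the robot as it stands. The module is installed in compiled form; this text tells all that it offers.
- The arm moves only by the tool move_arm, never from a script. Its argument "targets" is a list that holds one entry, the list of rows, each a list of 5 numbers: the opening in per cent of the stroke, from 0 (shut) to 100 (fully open), then the shift along the tool's x, y, z as a fraction of full scale, then the turn about the tool's z as a fraction of full scale. A call has 1 to 5 rows; each row shifts and turns the commanded pose from where the row before left it, along the tool's axes as they then stand; what a row does not reach is not made up. Full scale, the value 1, is 0.6 m for a shift and 6 degrees for a turn. A row lasts 1/12 s, in which the tool goes at most 41.7 mm and 7.16 degrees, less where a joint would pass 70% of its speed; a pose out of reach is approached as far as the arm can. A call with a number of a shift or a turn outside -1 to 1 is refused whole. A call with a gripper value outside its range is refused whole. The fingers move at their own pace and stop on an object; the grip force is fixed at half the most. Time passes only in rows, so rows that do not move let the fingers close. It gives the time, the measured TCP pose, the force, the opening and the grip force at its end, in the units of the state.
- state(): the state, without advancing time (a new reading comes with each control period).
- grab_frame(name): name is "side" or "top" or "wrist"; returns the picture (400x640x3 uint8, red, green, blue); there is no depth.
- get_calibration(name): a dict with "vertical_fov" (degrees; the focal length in pixels is half the picture's height over the tangent of half this angle, whatever the lens; pixels are square), "cx", "cy" (the principal point, pixels), "dist_coeffs" ([k1, k2, p1, p2, k3] as OpenCV has them; the pictures are not rectified), "R" (3x3) and "t" (3): a world point X has camera coordinates R X + t. Camera axes: x right, y down, z forward; pixel columns grow to the right and rows downward; lengths in m; the calibration is good to about 2 mm. A picture is of the moment at which its call begins: read the wrist's pose just before it. get_calibration takes no time and is no camera call; for the wrist camera it gives the pose at the moment of the call.
- job.job_done(): hands the job in; it is judged then, once.
The state is a dict: "time": time; "joint_pos": joint angles; "joint_vel": joint speeds; "joint_efforts": joint torques, N m; "tool_pos": TCP position; "tool_rot": TCP orientation; "contact_force": force on the tool from outside, world axes, zero at the start; "ft_torque": the same for the moment, N m; "gripper_width": opening from 0.0 (shut) to 1.0 (fully open); "grasp_force": force on a finger pad.
Only numpy, scipy, OpenCV 4.12 (cv2) and the standard library are available. Lean on these libraries where they do the work, as an engineer would, in place of code of your own. Each camera call takes 0.05 s, during which the arm holds its last target. There are 200 camera calls.

## Task

Take the crevice tool off the hand vacuum: hold down the latch button on the tool's collar and, with it held down, pull the tool straight off the nose. Then put the tool in the empty row of the accessory caddy, beside the brush, press its round neck down into both spring clips until it is fully home, and let go. The button needs only a light touch, well under 10 N: never wrench the latched tool or lean hard on the vacuum or the caddy, and leave the mug, the tin and the roll of tape by the work where they are.

Things in the scene. Friction and masses are not known exactly. Their poses are not given: they have to be found in the camera images.
- vacuum: Grey hand vacuum in its black charging dock, one rigid piece fixed to the bench, 126 mm high at the handle. Origin on the bench under the shoulder (flat front face that the tool's collar butts on), z up. The nose points along -x: a block 52 mm long, 44 wide, 38 high, its axis 25.5 mm above the bench, hidden in the collar at the start. Pull the tool along -x.
- tool: Black crevice tool, 228 mm long, 0.12 to 0.2 kg, loose. Origin: middle of its round neck, on the axis; -x to the flat tip, +x to the collar, z up. Neck: diameter 26, straight from x = -44 to 44 mm, good to grip. Flat tip: to x = -112, 26 wide, underside z = -24. Off the nose it lies flat on the bench, origin 24 mm up. Latched on the nose at the start, where pulling moves it 3 mm at most.
- collar_end (a point): Middle of the collar's open end, on the tool's axis (tool frame x = 116 mm). The collar is a sleeve 64 mm long, 54 wide, 48 high that fits round the nose with about 1 mm of play; at the start this end touches the vacuum's shoulder. Drawn 52 mm along the vacuum's -x it is off the nose and drops 2 mm to the bench.
- release_button (a point): Point on the collar's top (tool frame x = 69, z = 24 mm) under the raised end of the rocker latch, a cross bar 24 mm long in y, 7 thick. Press it down. Its top is 8 to 17 mm above this point, each time different, not tracked: find it by touch. 4.5 mm down frees the tool, 6 mm is the stop; it takes 2 N at first, 4 to 7 N at the stop, swings 1 to 4 mm to the tip and springs back if let go.
- thumb_stop (a point): Middle of the top edge of the upright thumb stop on the collar (tool frame x = 55.5, z = 40 mm), 30 mm long in y, 6 thick, 16 high. It stands on the tip side of the button: a fingertip that holds the button down (tip edge 3 to 8 mm towards the collar from here) pulls the tool by this stop.
- caddy: Grey accessory caddy fixed to the bench: base 150 x 176 mm, 8 thick. Origin at bench level, middle of its length, z up. Two rows along its x: at y = 46 mm lies a black brush tool that is part of it (up to 55 mm high, x = -91 to 76); the row at y = -40 mm, with two pairs of spring jaws, is empty.
- slot (a point): Point where the neck's middle (tool origin) lies when home in the empty row: 40 mm above the bench, axes as the caddy's. Jaw pairs at x = -33 and 33 mm, 12 long, their tops 15 mm above this point; between the pairs 52 mm are free for fingers. The neck goes in from above, along x, either way round: it meets the lips about 20 mm above home and snaps past with 5 to 15 N onto rigid saddles.
- mug: Green and white mug, 86 mm across, 88 high, 120 with its handle; origin under its middle. Stands near the bench edge, robot side of the vacuum. Bystander.
- tin: Food tin, diameter 57, 72 mm high; origin under its middle. Stands beyond the gap between vacuum and caddy. Bystander.
- tape: Roll of tape lying flat, diameter 103, 25 mm high; origin under its middle. Lies to the right of the caddy. Bystander.

How it is judged:
On the way:
1. The crevice tool has been drawn off the vacuum's nose (x of tool in the frame of vacuum below -0.168 m), for 0.1 s.
At the end, for the whole second after the job is handed in: The tool lies in both spring clips of the caddy's empty row: neck centre within 10 mm of the slot point in plan and 3 mm in height, along the row within 0.08 rad either way round, at rest (horizontal distance between tool and slot below 0.01 m and z of tool in the frame of slot between -0.003 and 0.003 m and angle between the x axis of tool and the x axis of caddy, either way round below 0.08 rad and linear speed of tool below 0.02 m/s); the robot touches nothing.
It fails at once if the tool is wrenched or pressed against the vacuum with more than 15 N (contact force between tool and vacuum above 15 N).
It fails at once if the tool is pressed into the caddy with more than 35 N (contact force between tool and caddy above 35 N).
It fails at once if the mug is moved more than 20 mm (distance of mug from where it was at the start of the episode above 0.02 m).
It fails at once if the tin is moved more than 20 mm (distance of tin from where it was at the start of the episode above 0.02 m).
It fails at once if the tape is moved more than 20 mm (distance of tape from where it was at the start of the episode above 0.02 m).
It also fails if it takes over 58 s, if anything falls off the work surface, if the arm or the gripper's body presses on something with over 40 N, if the wrist force passes 120 N, or if a joint passes its speed limit or range.

## Working session

There is one attempt and no reset: what is moved stays moved. The work goes in short steps, Python scripts to look and compute and a tool call to move; the robot and the scene stay as the last step left them, time stands still between calls to the robot, and variables do not carry over. Pictures are saved under pics/ and viewed, at most 10 in all, crops included, and the job is handed in when it is done.

Besides the shell and the picture viewer there is one more tool, called after ">>>" as a command line: name --argument value ..., lists and objects as JSON in quotes. move_arm: Moves the arm, as the interface text tells. Shift numbers are shares of 0.6 m and turn numbers shares of 6 degrees, none past 1 either way. Its arguments: {"type":"object","properties":{"targets":{"type":"array"}},"required":["targets"]}

```bash
mkdir -p pics; python3 - <<'E'
from plant import state,grab_frame,get_calibration
import cv2
print(state())
for n in("side","top"):
    f=grab_frame(n);cv2.imwrite(f"pics/{n}0.png",f[:,:,::-1]);print(n,get_calibration(n))
print(get_calibration("wrist"))
E
```

```text
{'time': 0.0, 'joint_pos': array([-1.33402697e+00,  5.33792863e-02,  1.61429677e+00,  3.85573594e-06,
        1.47599794e+00, -1.18960443e-01]), 'joint_vel': array([ 0.00039019, -0.0006993 , -0.00147137, -0.0002127 ,  0.00070959,
        0.00199187]), 'joint_efforts': array([ 7.16131854e-04, -3.93684232e+01, -3.70174313e+01,  3.51254403e-05,
        7.16331677e-03,  4.32437488e-06]), 'tool_pos': array([ 0.2175579 , -0.58528843,  0.24874742]), 'tool_rot': array([-1.03898054e-03,  9.84223195e-01,  1.76928286e-01, -5.93491126e-05]), 'contact_force': array([ 0.88259361,  0.45092152, -0.19935183]), 'ft_torque': array([ 0.00985997, -0.01101359, -0.00344905]), 'grasp_force': 0.0, 'gripper_width': 0.9974529451836858}
side {'vertical_fov': 43.31300000852197, 'cx': 315.93472219645065, 'cy': 195.32050659752773, 'dist_coeffs': array([0.03686908, 0.        , 0.        , 0.        , 0.        ]), 'R': array([[ 0.99853814, -0.05397707, -0.00283863],
       [-0.03744054, -0.65283616, -0.7565733 ],
       [ 0.03898445,  0.75557357, -0.65390274]]), 't': array([-0.46533857, -0.02810823,  1.89460661])}
top {'vertical_fov': 44.76965037919811, 'cx': 316.872275743088, 'cy': 201.54762773005322, 'dist_coeffs': array([0.03088073, 0.        , 0.        , 0.        , 0.        ]), 'R': array([[-0.17968528, -0.98370608, -0.0059618 ],
       [-0.80204402,  0.15000634, -0.57812066],
       [ 0.56959511, -0.09909815, -0.81592951]]), 't': array([-0.01998742,  0.43199599,  1.54562155])}
{'vertical_fov': 60.31741519185852, 'cx': 324.17447761773576, 'cy': 202.31134635811713, 'dist_coeffs': array([-0.0026162,  0.       ,  0.       ,  0.       ,  0.       ]), 'R': array([[ 0.34949474, -0.93693747, -0.00126299],
       [-0.89631882, -0.33473524,  0.29080044],
       [-0.2728846 , -0.10050119, -0.95678289]]), 't': array([-0.62419205, -0.03687498,  0.37881429])}
```

View pics/top0.png

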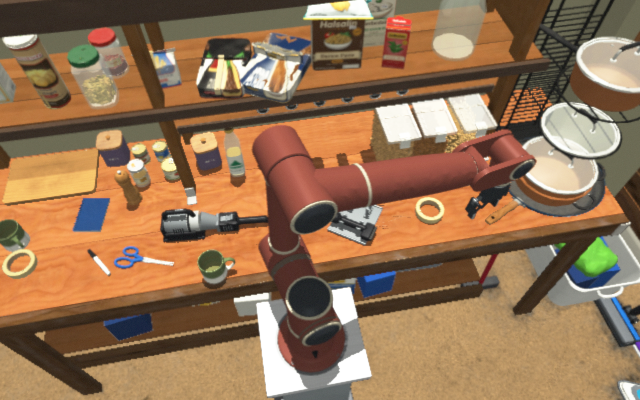

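View pics/side0.png

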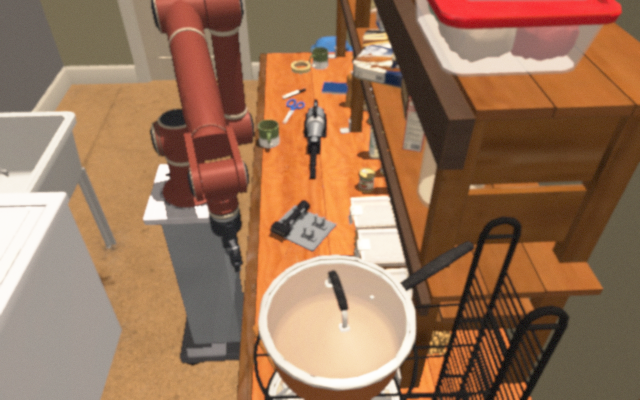

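The top view shows the vacuum at about (190,223) with the black tool running right to about (268,219) and partly hidden by the arm. The caddy is at about (355,222) with the brush on its near side and the empty row on the far side, and the mug is at (212,266). In the side view the tool tip is at (313,175), the caddy at (307,228) and the tin at (367,180).

```bash
cat > h.py <<'E'
import numpy as np,cv2
from plant import state,grab_frame,get_calibration
from scipy.spatial.transform import Rotation as Ro
def K(c):
    f=200/np.tan(np.radians(c["vertical_fov"]/2));return np.array([[f,0,c["cx"]],[0,f,c["cy"]],[0,0,1.]])
def ray(c,p):
    q=cv2.undistortPoints(np.array([[p]],float),K(c),c["dist_coeffs"])[0,0]
    d=c["R"].T@np.array([q[0],q[1],1]);return -c["R"].T@c["t"],d/np.linalg.norm(d)
def plane(c,p,z):
    o,d=ray(c,p);return o+d*(z-o[2])/d[2]
def proj(c,X):
    X=np.atleast_2d(X).astype(float);return cv2.projectPoints(X,cv2.Rodrigues(c["R"])[0],c["t"],K(c),c["dist_coeffs"])[0][:,0]
def tri(c1,p1,c2,p2):
    o1,d1=ray(c1,p1);o2,d2=ray(c2,p2)
    s=np.linalg.lstsq(np.c_[d1,-d2],o2-o1,rcond=None)[0];a=o1+s[0]*d1;b=o2+s[1]*d2
    return (a+b)/2,np.linalg.norm(a-b)
def fwd():
    s=state();R=Ro.from_quat(np.roll(s["tool_rot"],-1)).as_matrix();return s["tool_pos"],R
E
python3 - <<'E'
from h import *
t=get_calibration("top");s=get_calibration("side")
for n,p,z in[("tooltip",(268,219),.01),("collar",(222,222),.05),("vac",(190,223),.06),("caddy",(358,222),.01),("mug",(212,270),.05),("tape",(430,210),.012)]:print(n,plane(t,p,z).round(3))
for n,p,z in[("tooltip",(313,175),.01),("collar",(313,150),.05),("caddy",(312,230),.01),("tin",(367,175),.07),("mug",(268,130),.06)]:print(n,plane(s,p,z).round(3))
c=get_calibration("wrist");p,R=fwd();print(R.round(3),R.T@(-c["R"].T@c["t"]-p),(c["R"]@R).round(3))
a=cv2.imread("pics/side0.png")
cv2.imwrite("pics/s1.png",cv2.resize(a[85:265,240:400],None,fx=3.2,fy=3.2,interpolation=cv2.INTER_CUBIC))
E
```

```text
tooltip [0.466 0.078 0.01 ]
collar [0.456 0.241 0.05 ]
vac [0.466 0.352 0.06 ]
caddy [ 0.392 -0.246  0.01 ]
mug [0.27  0.287 0.05 ]
tape [ 0.393 -0.521  0.012]
tooltip [0.457 0.039 0.01 ]
collar [0.462 0.147 0.05 ]
caddy [ 0.439 -0.26   0.01 ]
tin [ 0.65  -0.048  0.07 ]
mug [0.283 0.284 0.06 ]
[[ 0.937  0.348 -0.   ]
 [ 0.348 -0.937  0.002]
 [ 0.    -0.002 -1.   ]] [ 0.07561729 -0.00013397 -0.12348362] [[ 0.001  1.    -0.001]
 [-0.957  0.001 -0.291]
 [-0.291  0.001  0.957]]
```

View pics/s1.png

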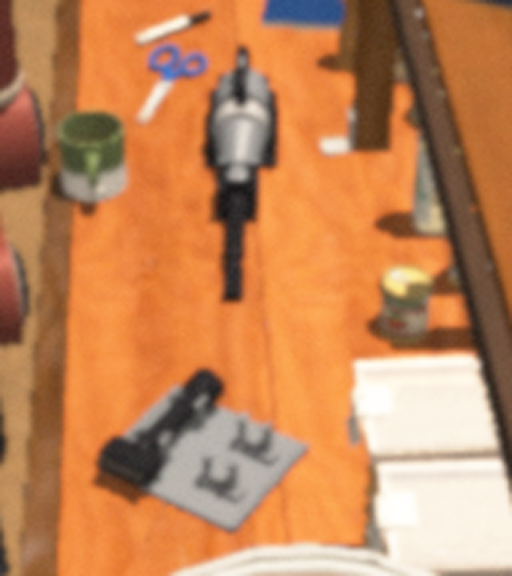

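The enlarged side view shows the tool along world -y, with its tip at crop (233,298). The caddy is turned about 45°, with the brush on the robot side and the empty jaws at (250,440) and (215,480). The tin is at (405,300) and the mug at (90,155). Next I'll move over the caddy to measure it with the wrist camera.

>>> move_arm --targets '[[[100,0.0567,-0.0367,-0.0083,0],[100,0.0567,-0.0367,-0.0083,0],[100,0.0567,-0.0367,-0.0083,0],[100,0.0567,-0.0367,-0.0083,0],[100,0.0567,-0.0367,-0.0083,0]]]'

```text
time: 0.52
tool_pos: [0.3393, -0.4216, 0.2745]
tool_rot: [-0.0, 0.984, 0.177, -0.0]
contact_force: [1.0, -0.4, 1.0]
gripper_width: 0.997
grasp_force: 0.0
```

>>> move_arm --targets '[[[100,0.0567,-0.0367,-0.0083,0],[100,0.0567,-0.0367,-0.0083,0],[100,0.0567,-0.0367,-0.0083,0],[100,0.0567,-0.0367,-0.0083,0],[100,0.0567,-0.0367,-0.0083,0]]]'

```text
time: 0.93
tool_pos: [0.4605, -0.2589, 0.2997]
tool_rot: [-0.0, 0.984, 0.177, -0.0]
contact_force: [0.5, -0.8, 0.1]
gripper_width: 1.002
grasp_force: 0.0
```

>>> move_arm --targets '[[[0,0,0,0,-1],[0,0,0,0,-1],[0,0,0,0,-1],[0,0,0,0,-1],[0,0,0,0,0]]]'

```text
time: 1.35
tool_pos: [0.4598, -0.2605, 0.2992]
tool_rot: [-0.0, 0.926, 0.379, -0.0]
contact_force: [-0.0, -0.4, -0.1]
gripper_width: 0.299
grasp_force: 0.0
```

```bash
python3 - <<'E'
from h import *
import pickle
c=get_calibration("wrist");s=state();f=grab_frame("wrist")
print(s["tool_pos"],s["joint_pos"].round(3),s["time"])
pickle.dump((f,c),open("w1.pkl","wb"));cv2.imwrite("pics/w1.png",f[:,:,::-1])
E
```

```text
[ 0.45978332 -0.26052778  0.29919745] [-0.656 -0.204  1.775 -0.     1.572  0.138] 1.35
```

View pics/w1.png

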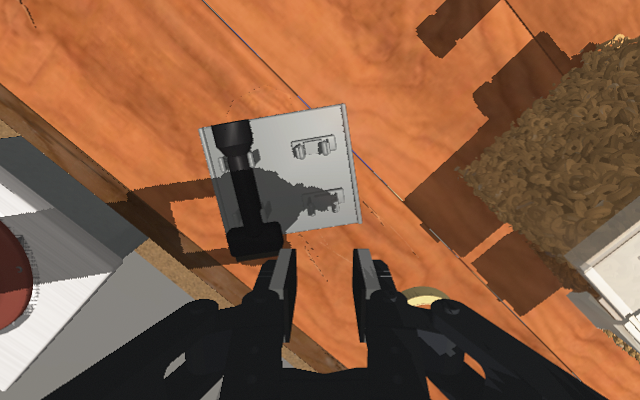

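The wrist view shows the caddy base with corners at about (203,128), (346,103) and (360,222). The brush is on the left, and the jaw pairs are at about (313,147) and (322,200).

```bash
python3 - <<'E'
from h import *
import pickle
f,c=pickle.load(open("w1.pkl","rb"))
A,B,C=[plane(c,p,.008)[:2] for p in[(202,128),(345.5,103.5),(360.5,222.5)]]
print(A.round(4),B.round(4),C.round(4),np.linalg.norm(A-B),np.linalg.norm(B-C))
ex=(B-C)/np.linalg.norm(B-C);ey=(A-B)/np.linalg.norm(A-B);print("dot",ex@ey,np.degrees(np.arctan2(ex[1],ex[0])),np.degrees(np.arctan2(ey[1],ey[0]))-90)
m=(A+C)/2;ex2=ex-0.0;print("centre",m,"slot",m-.040*ey)
for p in[(301,152),(327,146),(310,205),(337,199)]:print(plane(c,p,.055).round(4), (np.array([ex,ey])@(plane(c,p,.055)[:2]-m)).round(4))
cv2.imwrite("pics/w1c.png",cv2.resize(f[90:270,190:380,::-1],None,fx=3.1,fy=3.1,interpolation=cv2.INTER_CUBIC))
E
```

```text
[ 0.388  -0.1291] [ 0.5265 -0.2301] [ 0.4374 -0.3486] 0.17144385312093477 0.1483229368340892
dot -0.014993742725069462 53.05897980204727 53.91809017111535
centre [ 0.41268441 -0.23888719] slot [ 0.44501145 -0.26244484]
[ 0.4568 -0.2293  0.055 ] [ 0.0342 -0.0301]
[ 0.4809 -0.2447  0.055 ] [ 0.0364 -0.0585]
[ 0.4208 -0.2774  0.055 ] [-0.0259 -0.0292]
[ 0.447  -0.2939  0.055 ] [-0.0234 -0.0601]
```

View pics/w1c.png

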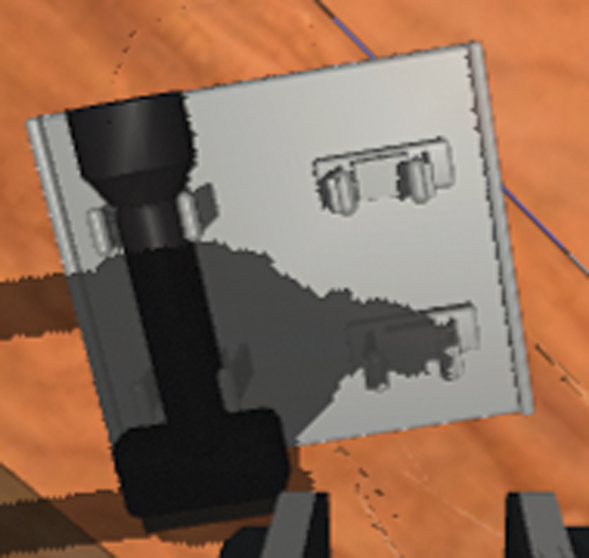

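>>> move_arm --targets '[[[0,0,0,0,-1],[0,0,0,0,-1],[0,0,0,0,-1],[0,0,0,0,-1],[0,0,0,0,-1]]]'

```text
time: 1.82
tool_pos: [0.4597, -0.261, 0.2995]
tool_rot: [-0.0, 0.796, 0.605, -0.0]
contact_force: [-0.5, 0.9, 0.4]
gripper_width: 0.002
grasp_force: 0.0
```

>>> move_arm --targets '[[[0,0,0,0,-1],[0,0,0,0,-1],[0,0,0,0,-0.6],[0,0.01,0,0,0],[0,0.01,0,0,0]]]'

```text
time: 2.23
tool_pos: [0.4597, -0.2487, 0.2995]
tool_rot: [-0.0, 0.709, 0.706, 0.0]
contact_force: [0.5, 0.5, -0.5]
gripper_width: -0.001
grasp_force: 0.0
```

The crop shows the empty-row jaws at crop (375,180) and (415,360), so the slot is at roughly (0.448,-0.262), which I'll refine later. Next is the vacuum.

>>> move_arm --targets '[[[0,0.069,0,0,0],[0,0.069,0,0,0],[0,0.069,0,0,0],[0,0.069,0,0,0],[0,0.069,0,0,0]]]'

```text
time: 2.65
tool_pos: [0.4593, -0.0398, 0.2998]
tool_rot: [0.0, 0.708, 0.706, 0.0]
contact_force: [1.0, 0.2, 0.2]
gripper_width: 0.001
grasp_force: 0.0
```

>>> move_arm --targets '[[[0,0.069,0,0,0],[0,0.069,0,0,0],[0,0.069,0,0,0],[0,0.069,0,0,0],[0,0.069,0,0,0]]]'

```text
time: 3.07
tool_pos: [0.4591, 0.1675, 0.3]
tool_rot: [0.0, 0.708, 0.706, 0.0]
contact_force: [0.6, -0.2, 0.4]
gripper_width: -0.003
grasp_force: 0.0
```

>>> move_arm --targets '[[[0,0.069,0,0,0],[0,0.03,0,0,0],[0,0,0,0,0],[0,0,0,0,0]]]'

```text
time: 3.4
tool_pos: [0.4594, 0.2254, 0.2996]
tool_rot: [0.0, 0.707, 0.707, -0.0]
contact_force: [0.2, 0.1, 0.6]
gripper_width: 0.004
grasp_force: 0.0
```

```bash
python3 - <<'E'
from h import *
import pickle
c=get_calibration("wrist");s=state();f=grab_frame("wrist")
print(s["tool_pos"],s["joint_pos"].round(3),s["time"])
pickle.dump((f,c),open("w2.pkl","wb"));cv2.imwrite("pics/w2.png",f[:,:,::-1])
E
```

```text
[0.45936934 0.22537492 0.2995716 ] [ 0.311 -0.247  1.81  -0.     1.579  0.31 ] 3.4
```

View pics/w2.png

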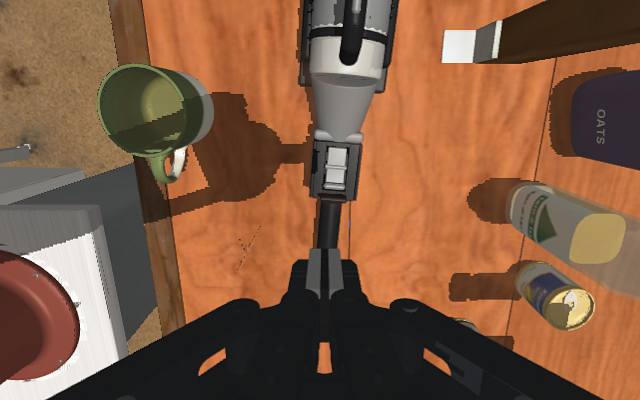

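The view shows the collar at about x 312–360, y 137–200, with the light rocker and button inside it at about (336,168). The neck runs down to (328,245), the vacuum body is above and the mug is left at (150,115).

```bash
python3 - <<'E'
from h import *
import pickle
f,c=pickle.load(open("w2.pkl","rb"))
cv2.imwrite("pics/w2c.png",cv2.resize(f[110:260,285:385,::-1],None,fx=4,fy=4,interpolation=cv2.INTER_CUBIC))
for n,p,z in[("collarTL",(318,137),.0495),("TR",(361,139),.0495),("BL",(311,197),.0495),("BR",(357,200),.0495),("neckL",(317.5,230),.0255),("neckR",(341,230),.0255)]:print(n,plane(c,p,z).round(4))
E
```

```text
collarTL [0.4539 0.2594 0.0495]
TR [0.5001 0.2574 0.0495]
BL [0.4458 0.1925 0.0495]
BR [0.4978 0.189  0.0495]
neckL [0.4525 0.143  0.0255]
neckR [0.4815 0.1431 0.0255]
```

View pics/w2c.png

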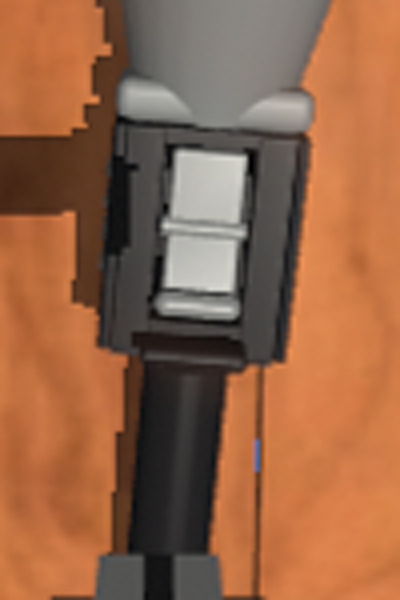

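```bash
python3 - <<'E'
from h import *
import pickle
f,c=pickle.load(open("w2.pkl","rb"))
q=lambda x,y:(285+x/4-.4,110+y/4-.4)
for n,p,z in[("collarTL",(120,122),.0495),("TR",(308,136),.0495),("BL",(101,345),.0495),("BR",(283,361),.0495),("neckL1",(129,550),.0255),("neckR1",(210,550),.0255),("neckL2",(143,390),.0255),("neckR2",(224,390),.0255),("barL",(155,302),.061),("barR",(240,307),.061),("stopL",(135,338),.0655),("stopR",(245,346),.0655),("pivL",(160,226),.06),("pivR",(247,232),.06)]:print(n,plane(c,q(*p),z).round(4))
t=get_calibration("top");s=get_calibration("side")
print("cam",-c["R"].T@c["t"])
E
```

```text
collarTL [0.4503 0.2561 0.0495]
TR [0.5009 0.2525 0.0495]
BL [0.4445 0.1938 0.0495]
BR [0.496  0.1892 0.0495]
neckL1 [0.4516 0.12   0.0255]
neckR1 [0.477  0.1201 0.0255]
neckL2 [0.456  0.1728 0.0255]
neckR2 [0.4806 0.1729 0.0255]
barL [0.4598 0.2092 0.061 ]
barR [0.4828 0.2079 0.061 ]
stopL [0.4544 0.2003 0.0655]
stopR [0.4841 0.1982 0.0655]
pivL [0.4611 0.2299 0.06  ]
pivR [0.4843 0.2283 0.06  ]
cam [0.46085228 0.30014125 0.42300559]
```

>>> move_arm --targets '[[[0,0,0,0,0.77],[0,-0.0218,0.0228,0.06,0],[0,0,0,0.06,0],[0,0,0,0.06,0],[0,0,0,0.06,0]]]'

```text
time: 3.87
tool_pos: [0.473, 0.2085, 0.1548]
tool_rot: [0.0, 0.737, 0.676, 0.001]
contact_force: [0.5, -0.1, -0.4]
gripper_width: -0.0
grasp_force: 0.0
```

>>> move_arm --targets '[[[0,0,0,0.06,0],[0,0,0,0.0167,0],[0,0,0,0,0],[0,0,0,0,0]]]'

```text
time: 4.2
tool_pos: [0.4732, 0.2097, 0.1108]
tool_rot: [0.0, 0.736, 0.677, 0.0]
contact_force: [0.5, 0.8, -0.2]
gripper_width: 0.002
grasp_force: 0.0
```

```bash
python3 - <<'E'
from h import *
import pickle
c=get_calibration("wrist");s=state();f=grab_frame("wrist")
print(s["tool_pos"],s["contact_force"],s["time"],s["tool_rot"])
print(proj(c,[[.4703,.1948,.0655],[.4714,.2083,.062]]),proj(c,s["tool_pos"]-[0,0,.019]))
pickle.dump((f,c),open("w3.pkl","wb"));g=f[120:360,160:480,::-1];cv2.imwrite("pics/w3.png",cv2.resize(g,None,fx=2.5,fy=2.5))
E
```

```text
[0.47323769 0.20966008 0.11079992] [ 0.52572086  0.83192283 -0.20098813] 4.2 [2.10792168e-04 7.35735889e-01 6.77268471e-01 2.73504423e-04]
[[318.34140912 269.86084956]
 [318.31608572 244.36314422]] [[321.01474564 267.80174465]]
```

View pics/w3.png

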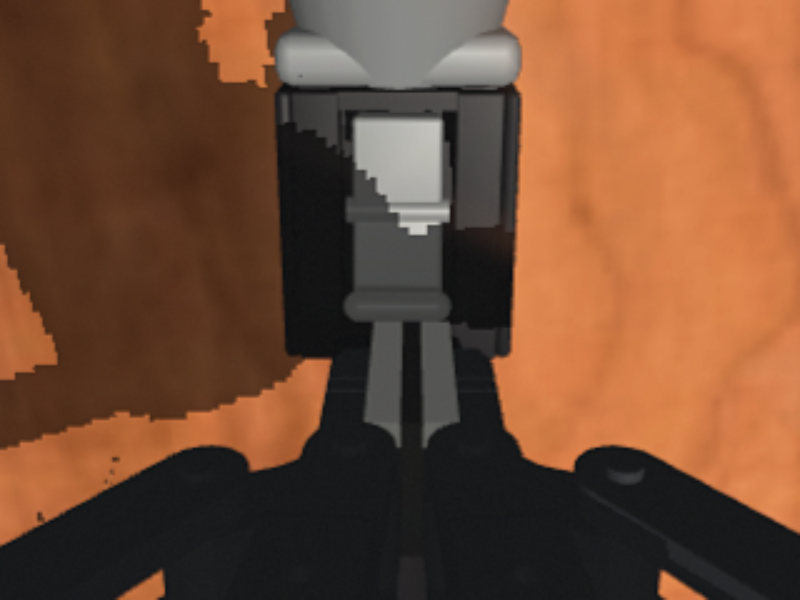

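The view shows the collar square to the gripper, with the button bar at crop (398,305) and the closed fingertips just below it, ending at row 322 and about 2 mm to its right.

```bash
python3 - <<'E'
from h import *
import pickle
f2,c2=pickle.load(open("w2.pkl","rb"));f,c=pickle.load(open("w3.pkl","rb"))
q=lambda x,y:(285+x/4-.4,110+y/4-.4)
r=lambda x,y:(160+x/2.5-.3,120+y/2.5-.3)
print("bar",tri(c2,q(197.5,304.5),c,r(398,305)),"pivot",tri(c2,q(203,229),c,r(399,211)))
print("corner far",[plane(c,r(*p),.0495).round(4) for p in[(277,88),(520,88),(286,355),(510,355)]])
for p in[(398,292),(398,320)]: print([plane(c,r(*p),z).round(4) for z in(.056,.06,.066)])
print("finger face",plane(c,r(414,322),.0918))
E
```

```text
bar (array([0.47147638, 0.20718687, 0.05578773]), np.float64(0.0001222267759933391)) pivot (array([0.47313696, 0.22625532, 0.04603539]), np.float64(0.00029463663049173063))
corner far [array([0.4496, 0.257 , 0.0495]), array([0.5018, 0.2528, 0.0495]), array([0.4437, 0.1938, 0.0495]), array([0.4966, 0.1895, 0.0495])]
[array([0.4718, 0.2104, 0.056 ]), array([0.472, 0.212, 0.06 ]), array([0.4723, 0.2145, 0.066 ])]
[array([0.4712, 0.2036, 0.056 ]), array([0.4714, 0.2054, 0.06  ]), array([0.4718, 0.2081, 0.066 ])]
finger face [0.47597716 0.21913301 0.0918    ]
```

>>> move_arm --targets '[[[0,0.0025,-0.0033,0,0],[0,0,0,0.02,0],[0,0,0,0.0147,0],[0,0,0,0,0],[0,0,0,0,0]]]'

```text
time: 4.67
tool_pos: [0.47, 0.2119, 0.088]
tool_rot: [-0.0, 0.735, 0.678, -0.001]
contact_force: [0.3, 0.2, 1.0]
gripper_width: 0.007
grasp_force: 0.0
```

>>> move_arm --targets '[[[0,0,0,0.0017,0],[0,0,0,0.0017,0],[0,0,0,0,0]]]'

```text
time: 4.92
tool_pos: [0.4708, 0.212, 0.0869]
tool_rot: [0.0, 0.735, 0.678, 0.0]
contact_force: [0.1, -0.2, 0.1]
gripper_width: -0.001
grasp_force: 0.0
```

>>> move_arm --targets '[[[0,0,0,0.0025,0],[0,0,0,0,0]]]'

```text
time: 5.08
tool_pos: [0.4707, 0.212, 0.0853]
tool_rot: [-0.0, 0.735, 0.678, -0.0]
contact_force: [0.0, 0.1, 0.3]
gripper_width: 0.0
grasp_force: 0.0
```

>>> move_arm --targets '[[[0,0,0,0.0017,0],[0,0,0,0,0]]]'

```text
time: 5.25
tool_pos: [0.4707, 0.2119, 0.0843]
tool_rot: [-0.0, 0.735, 0.678, -0.0]
contact_force: [-0.6, 0.1, -0.3]
gripper_width: -0.001
grasp_force: 0.0
```

>>> move_arm --targets '[[[0,0,0,0.0017,0],[0,0,0,0,0]]]'

```text
time: 5.42
tool_pos: [0.4707, 0.2119, 0.0832]
tool_rot: [-0.0, 0.735, 0.678, -0.0]
contact_force: [-0.4, -0.2, 0.3]
gripper_width: 0.004
grasp_force: 0.0
```

>>> move_arm --targets '[[[0,0,0,0.0025,0],[0,0,0,0,0]]]'

```text
time: 5.58
tool_pos: [0.4706, 0.2119, 0.0816]
tool_rot: [-0.0, 0.735, 0.678, -0.0]
contact_force: [-0.0, 0.9, -0.6]
gripper_width: 0.003
grasp_force: 0.0
```

>>> move_arm --targets '[[[0,0,0,0.0017,0],[0,0,0,0,0]]]'

```text
time: 5.75
tool_pos: [0.4706, 0.212, 0.0807]
tool_rot: [-0.0, 0.735, 0.678, -0.0]
contact_force: [0.4, 0.3, 0.4]
gripper_width: 0.005
grasp_force: 0.0
```

>>> move_arm --targets '[[[0,0,0,0.0017,0],[0,0,0,0,0]]]'

```text
time: 5.92
tool_pos: [0.4707, 0.212, 0.0797]
tool_rot: [-0.0, 0.735, 0.678, -0.0]
contact_force: [0.4, 0.4, 1.0]
gripper_width: 0.004
grasp_force: 0.0
```

>>> move_arm --targets '[[[0,0,0,0.0017,0],[0,0,0,0,0]]]'

```text
time: 6.08
tool_pos: [0.4709, 0.212, 0.0789]
tool_rot: [0.0, 0.735, 0.678, 0.0]
contact_force: [0.3, 0.0, 0.9]
gripper_width: 0.001
grasp_force: 0.3
```

>>> move_arm --targets '[[[0,0,0,0.0017,0],[0,0,0,0,0]]]'

```text
time: 6.25
tool_pos: [0.4709, 0.2118, 0.078]
tool_rot: [0.0, 0.735, 0.678, -0.0]
contact_force: [-1.0, -2.0, 1.6]
gripper_width: 0.002
grasp_force: 1.2
```

>>> move_arm --targets '[[[0,0,0,0.0017,0],[0,0,0,0,0],[0,0,0,0,0]]]'

```text
time: 6.5
tool_pos: [0.471, 0.2118, 0.0771]
tool_rot: [0.0, 0.735, 0.678, 0.0]
contact_force: [-0.0, -2.6, 3.3]
gripper_width: 0.002
grasp_force: 1.8
```

>>> move_arm --targets '[[[0,0,0,0.0017,0],[0,0,0,0,0],[0,0,0,0,0]]]'

```text
time: 6.75
tool_pos: [0.471, 0.2119, 0.076]
tool_rot: [0.0, 0.735, 0.678, 0.0]
contact_force: [0.2, -2.9, 4.7]
gripper_width: -0.0
grasp_force: 2.0
```

>>> move_arm --targets '[[[0,0,0,0.0017,0],[0,0,0,0,0],[0,0,0,0,0]]]'

```text
time: 7.0
tool_pos: [0.471, 0.2119, 0.0749]
tool_rot: [0.0, 0.735, 0.678, 0.0]
contact_force: [1.0, -3.6, 4.7]
gripper_width: 0.002
grasp_force: 2.1
```

```bash
python3 - <<'E'
from h import *
import pickle
c=get_calibration("wrist");s=state();f=grab_frame("wrist")
print(s["tool_pos"],s["contact_force"],s["time"])
for _ in range(3):
    grab_frame("side");print(state()["contact_force"])
g=f[150:350,200:440,::-1];cv2.imwrite("pics/w4.png",cv2.resize(g,None,fx=3,fy=3))
E
```

```text
[0.47098703 0.21194835 0.07487884] [ 0.96415514 -3.62603591  4.68567981] 7.0
[ 0.62266564 -3.40127841  3.94063453]
[ 0.94793224 -3.31143812  4.15568475]
[ 1.17262034 -3.32047887  3.66666843]
```

View pics/w4.png

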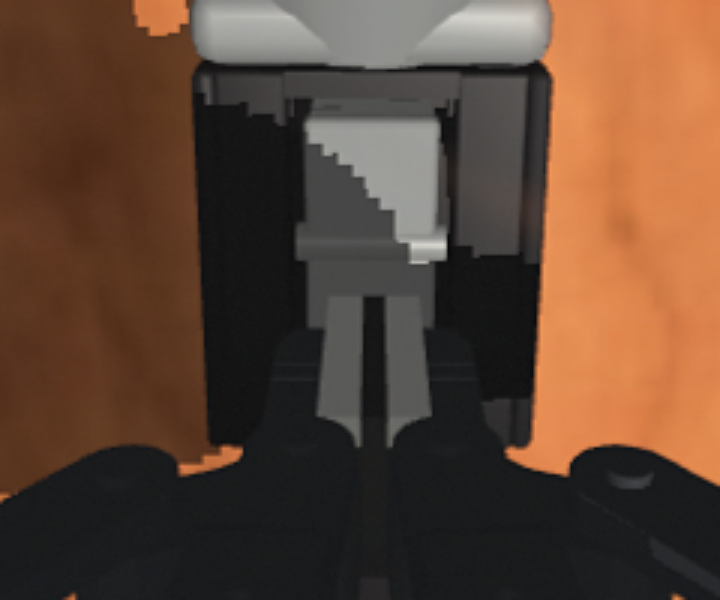

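The fingers hold the bar down and the rocker is tilted about 4.6 mm. I'll press slightly more, then pull gently.

>>> move_arm --targets '[[[0,0,0,0.0012,0],[0,-0.0025,0,0,0],[0,-0.0025,0,0,0],[0,0,0,0,0]]]'

```text
time: 7.53
tool_pos: [0.4702, 0.2094, 0.0738]
tool_rot: [-0.001, 0.735, 0.678, 0.0]
contact_force: [0.3, 1.2, 2.6]
gripper_width: -0.001
grasp_force: 1.5
```

>>> move_arm --targets '[[[0,-0.0025,0,0,0],[0,-0.0025,0,0,0],[0,0,0,0,0]]]'

```text
time: 7.78
tool_pos: [0.47, 0.2059, 0.0739]
tool_rot: [-0.0, 0.735, 0.678, -0.0]
contact_force: [0.1, 0.4, 3.3]
gripper_width: 0.004
grasp_force: 1.5
```

>>> move_arm --targets '[[[0,-0.0025,0,0,0],[0,-0.0025,0,0,0],[0,0,0,0,0]]]'

```text
time: 8.03
tool_pos: [0.4699, 0.2028, 0.074]
tool_rot: [0.0, 0.735, 0.678, -0.0]
contact_force: [0.1, -0.3, 3.1]
gripper_width: 0.005
grasp_force: 1.5
```

>>> move_arm --targets '[[[0,-0.004,0,0,0],[0,-0.004,0,0,0],[0,-0.004,0,0,0],[0,0,0,0,0]]]'

```text
time: 8.37
tool_pos: [0.4694, 0.1953, 0.074]
tool_rot: [0.0, 0.735, 0.678, -0.0]
contact_force: [-0.5, -0.3, 3.1]
gripper_width: -0.001
grasp_force: 1.6
```

```bash
python3 - <<'E'
from h import *
c=get_calibration("wrist");s=state();f=grab_frame("wrist")
print(s["tool_pos"],s["contact_force"],s["time"])
g=f[50:350,200:440,::-1];cv2.imwrite("pics/w5.png",cv2.resize(g,None,fx=2,fy=2))
E
```

```text
[0.46938792 0.19532587 0.0740159 ] [-0.49276054 -0.34417444  3.05648534] 8.3667
```

View pics/w5.png

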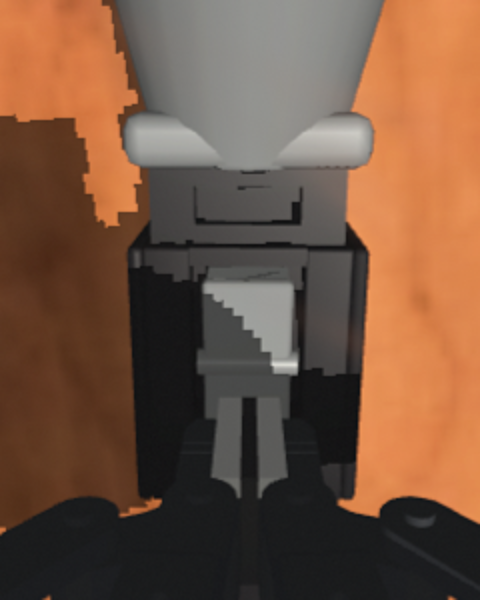

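The collar is drawn back about 17 mm, the nose shows above it at crop (248,200), and forces stay low, so I'll keep pulling.

>>> move_arm --targets '[[[0,-0.006,0,0,0],[0,-0.006,0,0,0],[0,-0.006,0,0,0],[0,-0.006,0,0,0],[0,-0.006,0,0,0]]]'

```text
time: 8.83
tool_pos: [0.4679, 0.1775, 0.074]
tool_rot: [-0.0, 0.735, 0.678, -0.0]
contact_force: [1.3, 1.3, 2.4]
gripper_width: 0.002
grasp_force: 1.4
```

>>> move_arm --targets '[[[0,-0.006,0,0,0],[0,-0.006,0,0,0],[0,-0.006,0,0,0],[0,-0.006,0,0,0],[0,-0.006,0,0,0]]]'

```text
time: 9.25
tool_pos: [0.4665, 0.1596, 0.074]
tool_rot: [-0.0, 0.735, 0.678, 0.0]
contact_force: [0.4, 1.9, 2.7]
gripper_width: -0.0
grasp_force: 1.3
```

>>> move_arm --targets '[[[0,-0.006,0,0,0],[0,-0.006,0,0,0],[0,-0.006,0,0,0],[0,-0.006,0,0,0],[0,-0.006,0,0,0]]]'

```text
time: 9.67
tool_pos: [0.465, 0.1417, 0.074]
tool_rot: [-0.0, 0.735, 0.678, -0.0]
contact_force: [-0.1, 1.2, 2.7]
gripper_width: 0.003
grasp_force: 1.6
```

>>> move_arm --targets '[[[0,-0.006,0,0,0],[0,-0.006,0,0,0],[0,-0.006,0,0,0],[0,0,0,0,0]]]'

```text
time: 10.0
tool_pos: [0.4641, 0.1305, 0.074]
tool_rot: [0.0, 0.735, 0.678, -0.0]
contact_force: [-0.0, -0.3, 3.0]
gripper_width: -0.001
grasp_force: 1.5
```

>>> move_arm --targets '[[[0,0,0,-0.02,0],[0,0,0,-0.06,0],[0,0,0,-0.06,0],[0,0,0,-0.06,0],[0,0,0,-0.06,0]]]'

```text
time: 10.42
tool_pos: [0.4634, 0.131, 0.2319]
tool_rot: [0.0, 0.735, 0.678, -0.001]
contact_force: [1.7, -0.1, 0.4]
gripper_width: 0.0
grasp_force: 0.0
```

>>> move_arm --targets '[[[0,0.04,0,-0.06,0],[0,0.04,0,0,0],[0,0,0,0,0],[0,0,0,0,0]]]'

```text
time: 10.75
tool_pos: [0.4677, 0.1786, 0.2651]
tool_rot: [0.0, 0.734, 0.679, -0.0]
contact_force: [-1.3, -0.0, -0.6]
gripper_width: 0.002
grasp_force: 0.0
```

```bash
cat > tool.py <<'E'
from h import *
import pickle,sys
c=get_calibration("wrist");s=state();f=grab_frame("wrist")
pickle.dump((f,c),open(sys.argv[1],"wb"))
print(s["tool_pos"],s["contact_force"],s["time"])
# rectify bench area onto plane z=.024, 1 mm/px, print dark-run edges per y row
for zz,ys in((.024,np.arange(-.02,.13,.012)),(.048,np.arange(.09,.22,.006))):
  for y in ys:
    X=np.arange(.38,.55,.0005);P=proj(c,np.c_[X,X*0+y,X*0+zz]).astype(np.float32)
    v=cv2.remap(f,P[:,0].reshape(1,-1),P[:,1].reshape(1,-1),cv2.INTER_LINEAR)[0].astype(int)
    d=(v.max(1)<110)&((v[:,0]-v[:,2])<45); i=np.flatnonzero(d)
    if len(i): 
        g=np.split(i,np.flatnonzero(np.diff(i)>4)+1)
        print(zz,y.round(3),P[0,1].round(),[(X[k[0]].round(4),X[k[-1]].round(4)) for k in g if len(k)>8])
E
python3 tool.py w6.pkl
```

```text
[0.4676608  0.17859768 0.26511912] [-1.26560626 -0.04255444 -0.57284568] 10.75
0.024 -0.02 331.0 [(np.float64(0.38), np.float64(0.55))]
0.024 -0.008 323.0 [(np.float64(0.38), np.float64(0.55))]
0.024 0.004 315.0 [(np.float64(0.38), np.float64(0.524)), (np.float64(0.5355), np.float64(0.55))]
0.024 0.016 306.0 [(np.float64(0.395), np.float64(0.5085))]
0.024 0.028 298.0 [(np.float64(0.407), np.float64(0.5015))]
0.024 0.04 289.0 [(np.float64(0.415), np.float64(0.5))]
0.024 0.052 280.0 [(np.float64(0.4185), np.float64(0.4985))]
0.024 0.064 271.0 [(np.float64(0.422), np.float64(0.4965))]
0.024 0.076 262.0 [(np.float64(0.443), np.float64(0.4785))]
0.024 0.088 252.0 [(np.float64(0.4445), np.float64(0.4735))]
0.024 0.1 243.0 [(np.float64(0.446), np.float64(0.478))]
0.024 0.112 233.0 [(np.float64(0.435), np.float64(0.492))]
0.024 0.124 223.0 [(np.float64(0.4345), np.float64(0.458)), (np.float64(0.475), np.float64(0.492))]
0.048 0.09 260.0 [(np.float64(0.4455), np.float64(0.478))]
0.048 0.096 255.0 [(np.float64(0.446), np.float64(0.478))]
0.048 0.102 250.0 [(np.float64(0.4505), np.float64(0.473
[... 724 characters left out ...]
)]
0.048 0.156 203.0 [(np.float64(0.4395), np.float64(0.457)), (np.float64(0.477), np.float64(0.493))]
0.048 0.162 197.0 [(np.float64(0.44), np.float64(0.4575)), (np.float64(0.4775), np.float64(0.494))]
0.048 0.168 191.0 [(np.float64(0.44), np.float64(0.458)), (np.float64(0.478), np.float64(0.494))]
0.048 0.174 186.0 [(np.float64(0.4415), np.float64(0.4945))]
0.048 0.18 180.0 [(np.float64(0.4425), np.float64(0.493))]
0.048 0.186 174.0 [(np.float64(0.445), np.float64(0.4685))]
0.048 0.192 168.0 []
0.048 0.198 162.0 []
0.048 0.204 157.0 [(np.float64(0.4685), np.float64(0.492))]
0.048 0.21 151.0 [(np.float64(0.4505), np.float64(0.492))]
0.048 0.216 144.0 [(np.float64(0.45), np.float64(0.4925))]
```

>>> move_arm --targets '[[[70,-0.0639,0,0,0],[70,-0.0639,0,0,0],[70,-0.0639,0,0,0],[70,0,0,0.06,0],[70,0,0,0.06,0]]]'

```text
time: 11.22
tool_pos: [0.4595, 0.0606, 0.1933]
tool_rot: [0.002, 0.737, 0.676, 0.001]
contact_force: [1.2, -0.1, -0.1]
gripper_width: 0.689
grasp_force: 0.0
```

>>> move_arm --targets '[[[70,0,0,0.06,0],[70,0,0,0.06,0],[70,0,0,0.06,0],[70,0,0,0,0],[70,0,0,0,0]]]'

```text
time: 11.63
tool_pos: [0.4558, 0.0629, 0.0819]
tool_rot: [-0.003, 0.735, 0.678, -0.003]
contact_force: [0.2, 0.6, 0.3]
gripper_width: 0.697
grasp_force: 0.0
```

```bash
cat > edges.py <<'E'
from h import *
import sys,pickle
# dark collar & neck edges in tool-aligned wrist image: dark runs per image row
f,c=pickle.load(open(sys.argv[1],"rb"))
for r in range(*map(int,sys.argv[2:5])):
    v=f[r].astype(int);d=(v.max(1)<110)&((v[:,0]-v[:,2])<45);i=np.flatnonzero(d);g=np.split(i,np.flatnonzero(np.diff(i)>3)+1)
    print(r,[(int(k[0]),int(k[-1])) for k in g if len(k)>5])
E
python3 - <<'E'
from h import *
import pickle
s=state();c=get_calibration("wrist");f=grab_frame("wrist");pickle.dump((f,c),open("w7.pkl","wb"))
print(s["tool_pos"],s["gripper_width"],s["contact_force"])
E
python3 edges.py w7.pkl 60 300 12
```

```text
[0.45578208 0.06294657 0.08192372] 0.697045228236285 [0.18043248 0.5882803  0.32940534]
60 [(267, 302), (357, 391)]
72 [(268, 303), (353, 391)]
84 [(268, 306), (353, 390)]
96 [(269, 306), (353, 372), (381, 389)]
108 [(269, 305), (355, 388)]
120 [(270, 304), (355, 388)]
132 [(270, 349), (358, 365), (380, 387)]
144 [(271, 364), (379, 386)]
156 [(300, 357)]
168 [(305, 352)]
180 [(305, 351)]
192 [(0, 7), (305, 351)]
204 [(0, 12), (305, 351)]
216 [(0, 16), (305, 351)]
228 [(0, 21), (305, 351)]
240 [(0, 25), (306, 350)]
252 [(0, 29), (306, 349)]
264 [(0, 34), (232, 256), (306, 349), (393, 415)]
276 [(0, 38), (214, 257), (306, 349), (392, 434)]
288 [(0, 42), (207, 258), (306, 348), (391, 441)]
```

>>> move_arm --targets '[[[70,0,0.001,0.05,0],[70,0,0,0.03,0],[70,0,0,0.0115,0],[70,0,0,0,0],[70,0,0,0,0]]]'

```text
time: 12.1
tool_pos: [0.4609, 0.0634, 0.0319]
tool_rot: [0.001, 0.735, 0.678, 0.001]
contact_force: [0.6, 1.2, 0.6]
gripper_width: 0.701
grasp_force: 0.0
```

>>> move_arm --targets '[[[25,0,0,0,0],[15,0,0,0,0],[15,0,0,0,0],[15,0,0,0,0],[15,0,0,0,0]]]'

```text
time: 12.52
tool_pos: [0.4606, 0.0635, 0.0316]
tool_rot: [0.001, 0.735, 0.678, 0.001]
contact_force: [-1.7, -0.2, 7.1]
gripper_width: 0.278
grasp_force: 59.1
```

>>> move_arm --targets '[[[15,0,0,-0.01,0],[15,0,0,-0.03,0],[15,0,0,-0.05,0],[15,0,0,-0.06,0],[15,0,0,-0.06,0]]]'

```text
time: 12.93
tool_pos: [0.4581, 0.0636, 0.1564]
tool_rot: [-0.001, 0.735, 0.678, -0.001]
contact_force: [1.1, -0.1, -0.9]
gripper_width: 0.28
grasp_force: 59.1
```

>>> move_arm --targets '[[[15,0,0,-0.04,0],[15,0,0,0,0],[15,0,0,0,0]]]'

```text
time: 13.18
tool_pos: [0.4602, 0.0635, 0.1816]
tool_rot: [0.001, 0.735, 0.678, 0.001]
contact_force: [-0.4, -0.2, -2.2]
gripper_width: 0.284
grasp_force: 59.1
```

```bash
python3 - <<'E'
from h import *
import pickle
s=state();c=get_calibration("wrist");f=grab_frame("wrist");pickle.dump((f,c),open("w8.pkl","wb"))
print(s["tool_pos"],s["gripper_width"],s["contact_force"],s["ft_torque"])
p,R=fwd()
for dz in(0,.004,.008):
    for x in (52,116):
        print(dz,x,[proj(c,p+R@np.array([x/1e3,y,dz-h]))[0].round(1) for y in(-.027,.027) for h in(.024,)])
    print("neck30",[proj(c,p+R@np.array([.03,y,dz]))[0].round(1) for y in(-.013,.013)])
E
python3 edges.py w8.pkl 10 300 8
```

```text
[0.46015476 0.0635054  0.18162092] 0.28401903070769063 [-0.38778121 -0.2383782  -2.22524866] [-0.03242662 -0.06845139 -0.06880288]
0 52 [array([226.3, 176.7]), array([405.1, 176.8])]
0 116 [array([205.4, -75.7]), array([422.9, -75. ])]
neck30 [array([283.7, 218.7]), array([350.9, 218.7])]
0.004 52 [array([229.7, 173.9]), array([402.2, 174. ])]
0.004 116 [array([210.5, -68.3]), array([418.6, -67.6])]
neck30 [array([284.8, 215.3]), array([350.1, 215.3])]
0.008 52 [array([232.9, 171.3]), array([399.5, 171.3])]
0.008 116 [array([215.1, -61.4]), array([414.7, -60.8])]
neck30 [array([285.9, 212.1]), array([349.4, 212.1])]
10 [(230, 289), (360, 418)]
18 [(231, 289), (360, 418)]
26 [(231, 290), (360, 417)]
34 [(232, 290), (360, 417)]
42 [(233, 291), (360, 416)]
50 [(233, 283), (366, 416)]
58 [(234, 284), (365, 415)]
66 [(234, 290), (359, 414), (608, 622)]
74 [(235, 290), (359, 414)]
82 [(235, 290), (359, 413)]
90 [(236, 291), (359, 413)]
98 [(237, 291), (359, 412)]
106 [(237, 291), (359, 411)]
114 [(237, 291), (359, 411)]
122 [(77, 85), (238, 284), (366, 410)]
130 [(46, 87), (238, 284), (366, 410)]
138 [(0, 89), (239, 409)]
146 [(0, 88), (239, 409)]
154 [(0, 90), (240, 391), (397, 408)]
162 [(0, 92), (240, 386), (397, 407)]
170 [(0, 95), (241, 390), (396, 407)]
178 [(0, 95), (254, 394)]
186 [(0, 97), (278, 370)]
194 [(0, 99), (292, 356)]
202 [(0, 102), (292, 356)]
210 [(0, 104), (292, 355)]
218 [(0, 106), (293, 355)]
226 [(2, 108), (293, 355)]
234 [(5, 16), (28, 116), (293, 355)]
242 [(31, 111), (293, 355), (535, 553)]
250 [(34, 82), (281, 366)]
258 [(37, 85), (279, 368)]
266 [(40, 87), (264, 385), (566, 572)]
274 [(43, 90), (261, 388)]
282 [(46, 92), (258, 390)]
290 [(49, 95), (255, 276), (285, 364), (372, 393)]
298 [(51, 95), (245, 403), (528, 533)]
```

```bash
python3 - <<'E'
from h import *
import pickle
f,c=pickle.load(open("w1.pkl","rb"))
A,B,C=[plane(c,p,.008)[:2] for p in[(199,128.5),(344.8,103.5),(361.3,222.3)]]
ex=(B-C)/np.linalg.norm(B-C);ey=(A-B)/np.linalg.norm(A-B)
a=np.arctan2(ex[1],ex[0]);b=np.arctan2(ey[1],ey[0])-np.pi/2;print(np.linalg.norm(A-B),np.linalg.norm(B-C),np.degrees([a,b]))
m=(a+b)/2;ex=np.array([np.cos(m),np.sin(m)]);ey=np.array([-ex[1],ex[0]])
print("slot",(B+C)/2+.048*ey,(A+C)/2-.040*ey)
o=(A+C)/2
for z in(.03,.055):print([(np.array([ex,ey])@(plane(c,p,z)[:2]-o)).round(4) for p in[(312.6,149.4),(323.4,208)]])
E
```

```text
0.17430184241489755 0.14833382570204928 [53.77292281 53.95645588]
slot [ 0.4433664  -0.26104472] [ 0.44396992 -0.26165821]
[array([ 0.031 , -0.0426]), array([-0.0402, -0.0434])]
[array([ 0.0344, -0.0441]), array([-0.0322, -0.0448])]
```

>>> move_arm --targets '[[[15,-0.0618,-0.0219,0,0],[15,-0.0618,-0.0219,0,0],[15,-0.0618,-0.0219,0,0],[15,-0.0618,-0.0219,0,0],[15,-0.0618,-0.0219,0,0]]]'

```text
time: 13.65
tool_pos: [0.3764, -0.1164, 0.1768]
tool_rot: [-0.002, 0.735, 0.678, -0.001]
contact_force: [0.5, -0.9, -1.5]
gripper_width: 0.28
grasp_force: 59.2
```

>>> move_arm --targets '[[[15,-0.0618,-0.0219,0,0],[15,-0.0618,-0.0219,0,0],[15,0,0,0,1],[15,0,0,0,1],[15,0,0,0,1]]]'

```text
time: 14.07
tool_pos: [0.3448, -0.1878, 0.1768]
tool_rot: [-0.003, 0.834, 0.551, -0.001]
contact_force: [0.7, 0.2, -0.4]
gripper_width: 0.283
grasp_force: 59.2
```

>>> move_arm --targets '[[[15,0,0,0,1],[15,0,0,0,1],[15,0,0,0,0.3],[15,0,0,0,0],[15,0,0,0,0]]]'

```text
time: 14.48
tool_pos: [0.3457, -0.187, 0.1776]
tool_rot: [-0.002, 0.892, 0.451, -0.001]
contact_force: [0.6, -0.8, -1.5]
gripper_width: 0.282
grasp_force: 59.2
```

```bash
python3 - <<'E'
from h import *
import pickle
s=state();c=get_calibration("wrist");f=grab_frame("wrist");pickle.dump((f,c),open("w9.pkl","wb"))
print(s["tool_pos"],s["gripper_width"],s["contact_force"],s["time"]);p,R=fwd();print(R[:2,:2].round(4))
v=f.astype(int);m=((v.max(2)-v.min(2)<35)&(v.max(2)>105)).astype(np.uint8);m[:,:420]=0
m=cv2.morphologyEx(m,cv2.MORPH_OPEN,np.ones((5,5)))
k=sorted(cv2.findContours(m,cv2.RETR_EXTERNAL,cv2.CHAIN_APPROX_SIMPLE)[0],key=cv2.contourArea)[-3:]
for q in k:print(cv2.contourArea(q),cv2.boundingRect(q),cv2.approxPolyDP(q,4,True)[:,0].tolist())
S=[.4437,-.2605]
print(proj(c,[[.482,-.2894,.008],[.5265,-.2301,.008],[.4374,-.3486,.008],[*S,.04]]).round())
E
```

```text
[ 0.34568831 -0.18699036  0.17755526] 0.28166949592070134 [ 0.63920176 -0.76967184 -1.46367339] 14.4833
[[ 0.5931  0.8051]
 [ 0.8051 -0.5931]]
20.0 (481, 217, 6, 5) [[481, 217], [486, 221]]
69.0 (439, 217, 16, 7) [[439, 219], [454, 221]]
14549.0 (420, 100, 114, 167) [[533, 101], [528, 102], [519, 150], [525, 101], [420, 101], [420, 264], [500, 264], [503, 252], [502, 266], [507, 265], [506, 235], [500, 236], [498, 252], [488, 236], [477, 238], [478, 224], [462, 224], [461, 232], [469, 235], [463, 251], [449, 236], [434, 235], [434, 219], [492, 214], [489, 222], [505, 231], [516, 170], [508, 229], [512, 234]]
[[518. 190.]
 [534. 102.]
 [504. 266.]
 [479. 199.]]
```

```bash
python3 - <<'E'
from h import *
import pickle
th=np.radians(53.6);ex=np.array([np.cos(th),np.sin(th)]);ey=np.array([-ex[1],ex[0]]);S=np.array([.4437,-.2613])
f,c=pickle.load(open("w9.pkl","rb"))
B,C=[plane(c,p,.008)[:2] for p in[(533.5,100.5),(507,266)]];d=B-C;print("w9 slot",(B+C)/2+.048*ey,np.linalg.norm(d),np.degrees(np.arctan2(d[1],d[0])))
ys=np.arange(-.092,-.004,.002)
print("y(mm) rel slot from",(ys[0]+.04)*1e3,"step 2 to",(ys[-1]+.04)*1e3)
for w in("w1.pkl","w9.pkl"):
  f,c=pickle.load(open(w,"rb"));g=cv2.cvtColor(f,cv2.COLOR_RGB2GRAY)
  for x0 in(.033,-.033):
    print(w,x0)
    for x in np.arange(x0+.014,x0-.018,-.003):
      P=np.array([[*(S+x*ex+(y+.04)*ey),.045] for y in ys]);p=proj(c,P).astype(np.float32)
      v=cv2.remap(g,p[:,:1].T.copy(),p[:,1:].T.copy(),1)[0]
      print("%4d "%(x*1e3),"".join("%x"%(k//16) for k in v))
E
```

```text
w9 slot [ 0.44445513 -0.26131844] 0.14945734022104046 54.25240269932261
y(mm) rel slot from -52.0 step 2 to 34.00000000000008
w1.pkl 0.033
  47  9998a96bccccbacbbbbbbbbbbbbbbbbbbbbbbbbbbbbb
  44  9999a8accccbabbbaaa99899889899a999a6bbbbbbbb
  40  9998a89ccccaacc84899abbbbbab99a468b7abbbbbbb
  37  9998a87ccccbabb8799647bbbbbba5886745bbbbbbbb
  34  9998a8acccc9abb9a9a648bbbbbb989a8944abbbbbbb
  31  9988a87ccccaaaa8999643abbbbba68a8946bbbbbbbb
  28  9888a8abbbbb9888a99645aabbaaa79a8946bbbbbbbb
  25  8887a89bbbbbbbbb9878cabbbbbbba8878bbbbbbbbbb
  22  8857a87bbbbbbbbbbbbbbbbbbbbbbbbbbbbbbbbbbbbb
  19  8577a8abbbbbbbbbbbbbbbbbbbbbbbbbbbbbbbbbbbbb
  16  5787a88bbbbbbbbbbbbbbbbbbbbbbbbbbbbbbbbbbbbb
w1.pkl -0.033
 -19  8888a7aaaaa9abb98ba4333334334444444444444444
 -22  8887989aaaa9aaa64444444444444443444344444444
 -25  8888979aaaa8aaa64444444444444433344444444444
 -28  8888979aaaa99a954444444444444444344444444444
 -31  8887978aaaa999989854444444444344444444444444
 -34  867897aaaaaaaaa98445764444444344469554444444
 -37  5778979aaaaaaaa89646aa544456a64446aaaa644444
 -39  8777989aaaaaaaa98746aaa
[... 623 characters left out ...]
bbbbbbbbcbbbbbbbcbcbbcb
  19  aaaaa999999a5cb5bbbbbbbbbbbbbbbbcbbcbcbbcbbb
  16  aaaaaaaaaa959cb4cbbbbbbbbbbbbbbbbbbbbbbbbbbb
w9.pkl -0.033
 -19  aaaaa99aaaaaac94bbbba555a9aaa9aaa65675555664
 -22  aaa999aaaaaaac85bba55555667bbbbbb75555455544
 -25  aa9999aaaaaaab95a555555566bbbbbbb65554455544
 -28  a9999aaaaaa9ac787555556a669b8768555444665676
 -31  9999aaaaaaa97a9c96555aba667aca9654447bbbbbbb
 -34  999aaaaaaa86aa9a965abbbbbbbaaaa6444abbbbbbbb
 -37  99aaaaaaa8899a9a969bbbbbbbbab9b646bbbbbbbbbb
 -39  aaaaaaaa97999a9a86abbbbbbbbaa9a68bbbbbbbbbbb
 -43  aaaaaaa958999b988abbbbbbbbba999abaaaaaabbabb
 -46  aaaaaaa589999b86bbbbbbbaaabaaaaaaaaaaabbbbbb
 -48  aaaaab5999989b84aaaaaaaaaaaaaaaaaaaaaabbbbbb
```

>>> move_arm --targets '[[[15,-0.0025,0.0684,0,0],[15,0,0.0684,0,0],[15,0,0.0684,0,0],[15,0,0,0,0],[15,0,0,0.04,0]]]'

```text
time: 14.95
tool_pos: [0.4482, -0.2649, 0.1582]
tool_rot: [0.002, 0.893, 0.451, 0.001]
contact_force: [1.4, -0.5, -1.0]
gripper_width: 0.284
grasp_force: 59.6
```

>>> move_arm --targets '[[[15,0,0,0.04,0],[15,0,0,0.04,0],[15,0,0,0.03,0],[15,0,0,0,0],[15,0,0,0,0]]]'

```text
time: 15.37
tool_pos: [0.4438, -0.2612, 0.0882]
tool_rot: [-0.002, 0.893, 0.451, -0.001]
contact_force: [1.1, 1.3, -1.5]
gripper_width: 0.276
grasp_force: 59.5
```

```bash
python3 - <<'E'
from h import *
import pickle
s=state();c=get_calibration("wrist");f=grab_frame("wrist");pickle.dump((f,c),open("w10.pkl","wb"))
p,R=fwd();print(p,R[:2,:2].round(4),s["gripper_width"],s["contact_force"],s["time"])
print("err tool axes to slot",R.T@(np.array([.444,-.2613,p[2]])-p))
g=cv2.cvtColor(f,cv2.COLOR_RGB2GRAY)
for r in range(150,330,6):print(r,"".join("%x"%(k//16) for k in g[r,200:450:3]))
E
```

```text
[ 0.44486186 -0.26205566  0.08995596] [[ 0.5936  0.8048]
 [ 0.8048 -0.5936]] 0.27557706831747386 [ 1.09788529  1.2637943  -1.46578979] 15.3667
err tool axes to slot [ 9.65697765e-05 -1.14214028e-03  4.35672017e-07]
150 157ddddddddddc24423344444444445555555555555555666666666656666666664443abbbbbbbbbbbbb
156 55dddddddddddd24423444444444444555555555555555555566666655566666664554bbbbbbbbbbbbbb
162 4bdc55bdddddde24423344444111111111111111111111111111111123555666664555bbbbbbbbbbbbbb
168 5555558dddddde23423344441122212222221122212222222122212222155555664554bbbbbbbbbbbbbb
174 5555554555555523523334411244444444444444444444455555555555325555554557bbbbbbbbbbaaaa
180 544444455555555555433434223333333333333333333333333333333323555558dbaabbbbbbbbbbbbba
186 4444455555555555555555555532222222222222222222222222222225feeeeeabdbaaabbbbbbbbbbbbb
192 44455555555555555555555555555551222222222222222222221dacceeeeeee4bdabaaaabbbbbbbbbbb
198 55555555555555555555555555555551222222233444433333222cacceeeeeee5cd9dbaaaaaaaabbbbbb
204 555555555555555555555555555555512222222334444333333239eeeeeeeeee5ccaa78aaaaaaaaa
[... 1084 characters left out ...]
445555555555322224666611111111111111111111111114666612222abaaaaabbbbaaa9aaabb
288 25444444555555555552222267666111111111111111111111111116667622221ba99aaabbbbbaaa9aab
294 55544445555555553222222222257211111111111111111111111227522222222227a79aabbbbbaaaaaa
300 122222555555555122222222222112211111111111111111111112212222222242224aabaaabb9121221
306 222222211111122222222222222222211111111111111111111112222222222222222212b7aa32222222
312 222222222222222222222222222222211111111111111111111112222222222222222222222212222234
318 222222222222222222222222222222211111111111111111111312222222222222222222222222222222
324 222222222222222222222222222212221111111111111111111512222222222222222222222222222222
```

>>> move_arm --targets '[[[15,0,-0.001,0.015,0],[15,0,0,0.01,0],[15,0,0,0.005,0],[15,0,0,0,0],[15,0,0,0,0]]]'

```text
time: 15.83
tool_pos: [0.4444, -0.2618, 0.072]
tool_rot: [0.0, 0.893, 0.451, 0.0]
contact_force: [-0.2, 0.2, -2.1]
gripper_width: 0.281
grasp_force: 59.7
```

>>> move_arm --targets '[[[15,0,0,0.0033,0],[15,0,0,0.0033,0],[15,0,0,0,0]]]'

```text
time: 16.08
tool_pos: [0.4453, -0.2626, 0.0689]
tool_rot: [0.001, 0.893, 0.451, 0.001]
contact_force: [1.5, -2.2, 1.8]
gripper_width: 0.282
grasp_force: 59.9
```

>>> move_arm --targets '[[[15,0,0.0025,0,0],[15,0,0,0.0017,0],[15,0,0,0,0]]]'

```text
time: 16.33
tool_pos: [0.446, -0.263, 0.0675]
tool_rot: [0.0, 0.893, 0.451, 0.0]
contact_force: [-0.1, -0.6, 4.7]
gripper_width: 0.284
grasp_force: 60.1
```

>>> move_arm --targets '[[[15,0,0,0.0017,0],[15,0,0,0,0],[15,0,0,0,0]]]'

```text
time: 16.58
tool_pos: [0.446, -0.263, 0.0665]
tool_rot: [0.001, 0.893, 0.451, 0.0]
contact_force: [0.7, -0.4, 5.5]
gripper_width: 0.283
grasp_force: 60.1
```

Lateral force is now near zero, so I'll press on.

>>> move_arm --targets '[[[15,0,0,0.0017,0],[15,0,0,0.0017,0],[15,0,0,0,0]]]'

```text
time: 16.83
tool_pos: [0.446, -0.263, 0.0644]
tool_rot: [0.0, 0.893, 0.451, 0.0]
contact_force: [0.1, -0.9, 5.4]
gripper_width: 0.28
grasp_force: 60.1
```

>>> move_arm --targets '[[[15,0,0,0.0017,0],[15,0,0,0.0017,0],[15,0,0,0,0]]]'

```text
time: 17.08
tool_pos: [0.4459, -0.2629, 0.0622]
tool_rot: [0.0, 0.893, 0.451, 0.0]
contact_force: [0.6, -0.5, 4.6]
gripper_width: 0.284
grasp_force: 60.1
```

>>> move_arm --targets '[[[15,0,0,0.0017,0],[15,0,0,0.0017,0],[15,0,0,0,0]]]'

```text
time: 17.33
tool_pos: [0.4455, -0.2626, 0.0594]
tool_rot: [-0.0, 0.893, 0.451, -0.0]
contact_force: [0.9, -1.6, 3.1]
gripper_width: 0.279
grasp_force: 60.0
```

>>> move_arm --targets '[[[15,0,0,0.0025,0],[15,0,0,0.0025,0],[15,0,0,0,0]]]'

```text
time: 17.58
tool_pos: [0.4451, -0.2623, 0.0558]
tool_rot: [-0.001, 0.893, 0.451, -0.0]
contact_force: [2.0, -1.1, 0.5]
gripper_width: 0.281
grasp_force: 59.9
```

>>> move_arm --targets '[[[15,0,0,0.0025,0],[15,0,0,0.0025,0],[15,0,0,0,0]]]'

```text
time: 17.83
tool_pos: [0.445, -0.2622, 0.0527]
tool_rot: [-0.001, 0.893, 0.451, -0.0]
contact_force: [2.3, -1.3, -2.0]
gripper_width: 0.281
grasp_force: 59.7
```

>>> move_arm --targets '[[[15,0,0,0.0025,0],[15,0,0,0,0],[15,0,0,0,0]]]'

```text
time: 18.08
tool_pos: [0.4451, -0.2623, 0.0515]
tool_rot: [-0.001, 0.893, 0.451, -0.0]
contact_force: [1.5, -1.7, -4.8]
gripper_width: 0.28
grasp_force: 59.5
```

>>> move_arm --targets '[[[15,0,0,0.0017,0],[15,0,0,0.0017,0],[15,0,0,0,0]]]'

```text
time: 18.33
tool_pos: [0.4455, -0.2626, 0.0499]
tool_rot: [-0.0, 0.893, 0.451, -0.0]
contact_force: [2.4, -1.6, -3.6]
gripper_width: 0.281
grasp_force: 59.3
```

>>> move_arm --targets '[[[15,0,0,0.0017,0],[15,0,0,0,0]]]'

```text
time: 18.5
tool_pos: [0.4455, -0.2626, 0.049]
tool_rot: [-0.0, 0.893, 0.451, -0.0]
contact_force: [1.2, -2.0, -1.8]
gripper_width: 0.281
grasp_force: 59.4
```

>>> move_arm --targets '[[[15,0,0,0.0012,0],[15,0,0,0,0]]]'

```text
time: 18.67
tool_pos: [0.4455, -0.2625, 0.0483]
tool_rot: [-0.0, 0.893, 0.451, -0.0]
contact_force: [1.9, -1.3, -1.9]
gripper_width: 0.282
grasp_force: 59.5
```

>>> move_arm --targets '[[[15,0,0,0.0012,0],[15,0,0,0,0],[15,0,0,0,0]]]'

```text
time: 18.92
tool_pos: [0.4454, -0.2625, 0.0476]
tool_rot: [-0.0, 0.893, 0.451, -0.0]
contact_force: [0.7, -0.9, -1.2]
gripper_width: 0.281
grasp_force: 59.4
```

>>> move_arm --targets '[[[15,0,0,0.0012,0],[15,0,0,0,0],[15,0,0,0,0]]]'

```text
time: 19.17
tool_pos: [0.4455, -0.2626, 0.0475]
tool_rot: [-0.0, 0.893, 0.451, -0.0]
contact_force: [-1.6, 1.7, 4.4]
gripper_width: 0.28
grasp_force: 60.2
```

>>> move_arm --targets '[[[15,0,0,0.0012,0],[15,0,0,0,0],[15,0,0,0,0]]]'

```text
time: 19.42
tool_pos: [0.4455, -0.2626, 0.0474]
tool_rot: [-0.0, 0.893, 0.451, -0.0]
contact_force: [-4.1, 3.6, 10.5]
gripper_width: 0.283
grasp_force: 60.9
```

>>> move_arm --targets '[[[35,0,0,0,0],[50,0,0,0,0],[60,0,0,0,0],[60,0,0,0,0],[60,0,0,0,0]]]'

```text
time: 19.83
tool_pos: [0.4454, -0.2625, 0.0459]
tool_rot: [-0.0, 0.893, 0.451, -0.0]
contact_force: [-0.4, 0.3, 0.3]
gripper_width: 0.595
grasp_force: 0.0
```

>>> move_arm --targets '[[[60,0,0,-0.01,0],[60,0,0,-0.03,0],[60,0,0,-0.05,0],[60,0,0,-0.06,0],[60,0,0,-0.06,0]]]'

```text
time: 20.25
tool_pos: [0.4449, -0.2621, 0.1732]
tool_rot: [-0.001, 0.893, 0.451, -0.0]
contact_force: [0.9, -0.5, -1.2]
gripper_width: 0.598
grasp_force: 0.0
```

>>> move_arm --targets '[[[60,0,0,-0.06,0],[60,0,0,-0.05,0],[60,0,0,0,0],[60,0,0,0,0]]]'

```text
time: 20.58
tool_pos: [0.4466, -0.2634, 0.2415]
tool_rot: [0.003, 0.893, 0.451, 0.001]
contact_force: [0.6, 0.1, -0.0]
gripper_width: 0.598
grasp_force: 0.0
```

```bash
python3 - <<'E'
from h import *
import pickle
s=state();c=get_calibration("wrist");f=grab_frame("wrist");pickle.dump((f,c),open("w11.pkl","wb"))
p,R=fwd();print(p,s["gripper_width"],s["contact_force"],s["time"])
# predicted vs seen neck edges and collar near end if tool home under grasp pose
th=2*np.arctan2(.451,.893);ex=np.array([np.cos(th),np.sin(th)]);ey=np.array([-ex[1],ex[0]]);S=np.array([.4455,-.2626])
for x in(-.015,0,.015,.048):print(x,[proj(c,[*(S+x*ex+y*ey),.04])[0].round(1) for y in(.013,-.013)])
for x in(.052,.116):print(x,[proj(c,[*(S+x*ex+y*ey),.064])[0].round(1) for y in(.027,-.027)])
E
python3 edges.py w11.pkl 60 290 10
```

```text
[ 0.44569079 -0.2627126   0.2389703 ] 0.5976891437334286 [ 0.59339951  0.14076641 -0.00765819] 20.5833
-0.015 [array([307.3, 193.9]), array([333.9, 193.9])]
0 [array([307.1, 179. ]), array([334., 179.])]
0.015 [array([306.9, 163.6]), array([334.2, 163.6])]
0.048 [array([306.4, 128.4]), array([334.5, 128.4])]
0.052 [array([288.8, 126. ]), array([351.8, 126.1])]
0.116 [array([286.5,  44.6]), array([353.8,  44.7])]
60 [(289, 309), (334, 353)]
70 [(289, 309), (334, 353)]
80 [(289, 307), (336, 353)]
90 [(289, 309)]
100 [(205, 251), (285, 309), (334, 344), (348, 353)]
110 [(0, 5), (206, 251), (285, 308), (335, 352), (634, 639)]
120 [(0, 15), (207, 252), (285, 352)]
130 [(0, 25), (212, 248), (290, 339)]
140 [(0, 35), (214, 243), (250, 256), (297, 303), (312, 333), (589, 597), (619, 631)]
150 [(0, 44), (215, 244), (297, 302), (312, 333)]
160 [(0, 54), (214, 252), (304, 334)]
170 [(0, 64), (92, 107), (197, 274), (304, 334), (627, 633)]
180 [(0, 115), (198, 282), (305, 334)]
190 [(3, 125), (200, 334), (530, 536), (610, 619)]
200 [(14, 134), (201, 339), (630, 639)]
210 [(25, 142), (202, 340), (597, 607)]
220 [(35, 106), (113, 142), (203, 291), (313, 339), (569, 575)]
230 [(45, 88), (123, 143), (204, 283), (308, 333), (571, 583)]
240 [(55, 77), (133, 144), (205, 270), (310, 333), (528, 534), (606, 613)]
250 [(60, 66), (142, 181), (205, 268), (310, 333), (582, 589), (602, 624)]
260 [(152, 191), (211, 267), (310, 333), (383, 402)]
270 [(229, 266), (311, 333), (382, 420), (630, 639)]
280 [(223, 267), (382, 425)]
```

```bash
python3 -c "
from plant import job
print(job.job_done())"
```

```text
the job is handed in; nothing more can be done
None
```

The crevice tool came off the nose with the latch held down, seated in both clips of the caddy's empty row (about 10 N pressing at most), and was released; I handed the job in at about 21 s, and the verdict was not shown.

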